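# Sort the parts pulled from a scrap computer board into their bins

### The job

Sort the five parts pulled from the scrap board: the two heatsinks go into the blue bin, the two fans into the green bin and the yellow-taped transformer into the red bin. Put one part in each bay, set down (not dropped) flat on the bin's floor about the middle of its bay and the same way up as it lies now. Leave the white-taped transformer that is already in the red bin, and the screwdriver, as they lie.

Things in the scene. Friction and masses are not known exactly. Their poses are not given: they have to be found in the camera images.
- heatsink_silver: loose silver aluminium heatsink with upright fins, 40 x 40 mm, 30 mm high, about 60 g, standing on its flat base. Origin: centre of the underside, z up through the fins; the fins run along its x. Grip it on any two opposite sides.
- heatsink_copper: loose copper-coloured heatsink with upright fins, 50 mm (x, along the fins) by 38 mm (y), 24 mm high, about 130 g, standing on its flat base. Origin: centre of the underside, z up.
- fan_grey: loose small light grey cooling fan with square frame, lying flat: 40 x 40 mm, 20 mm thick, about 30 g. Origin: centre of the underside, z up along the fan's axis, x and y along the frame's sides.
- fan_black: loose larger black cooling fan with square frame, lying flat: 50 x 50 mm, 15 mm thick, about 36 g. Origin: centre of the underside, z up along the fan's axis, x and y along the frame's sides.
- transformer_yellow: loose ferrite transformer, a dark core round a yellow-taped winding, 36 mm (x) by 30 mm (y), 28 mm high, about 85 g, standing on its pins. Origin: centre of the underside, z up.
- bin_blue: blue bin, for heatsinks, both bays empty. Fixed to the bench, 148 (x) x 124 (y) mm outside; 4 mm walls 40 mm high, but 25 mm at the -x end, which bears a white label card; 3 mm floor. Origin: centre of the underside, z up. A white 4 mm cross wall at x = 0, top at 25 mm, makes two bays of 68 (x) x 116 (y) mm, centred at x = -36 mm (near, label side) and +36 mm (far).
- bin_green: green bin, for fans, both bays empty. Same sizes, origin and axes as the blue bin.
- bin_red: red bin, for transformers; its far bay already holds the white-taped transformer, its near bay (label side) is empty. Same sizes, origin and axes as the blue bin.
- transformer_white: ferrite transformer with white-taped winding, 36 x 30 mm, 28 mm high, already stored, loose, in the far bay of the red bin. Not to be moved. Origin: centre of the underside.
- screwdriver: screwdriver with orange handle, 160 mm long, lying loose at one side of the bins (black flush cutters lie fixed at the other side). Not to be moved. It lies along its x, handle towards -x, about 26 mm thick; origin: middle of its length, on the surface.
Things that resemble listed ones, but are neither listed nor needed, are in the scene too. Of the things that look like the transformer_yellow, take the one that is farthest to the robot's right at the start.

How it is judged:
At the end, for the whole second after the job is handed in: Both heatsinks in the blue bin, both fans in the green, one per bay, and the yellow transformer in the red bin's near bay, each flat on the floor (tilt under 0.12 rad), within 24 mm (x) and 50 mm (y) of its bay's centre, at rest; white transformer moved under 12 mm, screwdriver under 20 mm (((x of heatsink_silver in the frame of bin_blue between -0.06 and -0.012 m and y of heatsink_silver in the frame of bin_blue between -0.05 and 0.05 m and x of heatsink_copper in the frame of bin_blue between 0.012 and 0.06 m and y of heatsink_copper in the frame of bin_blue between -0.05 and 0.05 m) or (x of heatsink_silver in the frame of bin_blue between 0.012 and 0.06 m and y of heatsink_silver in the frame of bin_blue between -0.05 and 0.05 m and x of heatsink_copper in the frame of bin_blue between -0.06 and -0.012 m and y of heatsink_copper in the frame of bin_blue between -0.05 and 0.05 m)) and z of heatsink_silver in the frame of bin_blue between 0 and 0.007 m and angle between each of heatsink_silver, heatsink_copper, fan_grey, fan_black, transformer_yellow's own z axis and vertical below 0.12 rad and linear speed of each of heatsink_silver, heatsink_copper, fan_grey, fan_black, transformer_yellow below 0.02 m/s and z of heatsink_copper in the frame of bin_blue between 0 and 0.007 m and ((x of fan_grey in the frame of bin_green between -0.06 and -0.012 m and y of fan_grey in the frame of bin_green between -0.05 and 0.05 m and x of fan_black in the frame of bin_green between 0.012 and 0.06 m and y of fan_black in the frame of bin_green between -0.05 and 0.05 m) or (x of fan_grey in the frame of bin_green between 0.012 and 0.06 m and y of fan_grey in the frame of bin_green between -0.05 and 0.05 m and x of fan_black in the frame of bin_green between -0.06 and -0.012 m and y of fan_black in the frame of bin_green between -0.05 and 0.05 m)) and z of fan_grey in the frame of bin_green between 0 and 0.007 m and z of fan_black in the frame of bin_green between 0 and 0.007 m and x of transformer_yellow in the frame of bin_red between -0.06 and -0.012 m and y of transformer_yellow in the frame of bin_red between -0.05 and 0.05 m and z of transformer_yellow in the frame of bin_red between 0 and 0.007 m and distance of transformer_white from where it was at the start of the episode below 0.012 m and distance of screwdriver from where it was at the start of the episode below 0.02 m); the robot touches nothing.
It fails at once if the screwdriver is pushed from its place (distance of screwdriver from where it was at the start of the episode above 0.02 m).
It fails at once if the transformer already stored is disturbed (distance of transformer_white from where it was at the start of the episode above 0.012 m).
It fails at once if a part is dropped or thrown (faster than 0.8 m/s, out of the fingers) ((linear speed of heatsink_silver above 0.8 m/s and contact force between the fingers and heatsink_silver below 0.05 N) or (linear speed of heatsink_copper above 0.8 m/s and contact force between the fingers and heatsink_copper below 0.05 N) or (linear speed of fan_grey above 0.8 m/s and contact force between the fingers and fan_grey below 0.05 N) or (linear speed of fan_black above 0.8 m/s and contact force between the fingers and fan_black below 0.05 N) or (linear speed of transformer_yellow above 0.8 m/s and contact force between the fingers and transformer_yellow below 0.05 N)).
It also fails if it takes over 125 s, if anything falls off the work surface, if the arm or the gripper's body presses on something with over 40 N, if the wrist force passes 120 N, or if a joint passes its speed limit or range.

### The arm

A 7-joint arm with a two-finger parallel gripper is mounted at the origin on the work surface. World frame = base frame: x ahead of the robot, y to its left, z up, the work surface at z = 0. Lengths are in m, angles in rad, forces in N, time in s.
With the tool pointing down it reaches from about 0.35 to 0.9 m from the base axis. Payload 19.9 kg.
Tool frame: the origin (TCP) lies midway between the tips of the shut fingers; the grasp point (between the pads) lies 19 mm behind it (env.pinch_z is the z of the grasp point in the tool frame, in m); z points along the fingers, y is the line along which they close (so a half turn about z gives the same grasp; the last joint's range is limited). The gripper opens to 85 mm and grips with 20 to 120 N. Pads are 22 mm wide; open, the fingers measure 114 mm over their backs; the gripper's body (76 mm by 85 mm) begins 54 mm behind the grasp point. The pads swing forward as they close: fully open they stand 13 mm farther back than shut.
Start: joints at [-1.296, 0.417, -0.01, 1.614, 0.005, 1.111, -0.053], TCP at [0.194, 0.594, 0.231] pointing down, gripper open.
Joint ranges: [-2.81, 2.81], [-0.39, 2.02], [-1.27, 1.25], [0.06, 2.57], [-1.19, 4.33], [0.19, 2], [-2.82, 2.82]. Speed limits (rad/s): [1.89, 1.89, 2.39, 2.39, 3.01, 3.01, 3.01].

### API

Orientations are given as a unit quaternion [w, x, y, z].
In Python, from bench import read_state, eyes, workorder, env gives the robot as it stands.
- The arm moves only by the tool servo_tool, never from a script. Its argument "increments" is a list of rows, each a list of 2 entries, a list of its own where there are three numbers: the shift along the world's x, y, z in m, then the turn, a rotation vector about the world's x, y, z in rad. A call has 1 to 8 rows; each row is the pose to reach, as a shift and turn from the pose commanded when the call began; what a row does not reach only later rows make up. A row lasts 1/10 s, in which the tool goes at most 50 mm and 8.59 degrees, less where a joint would pass 70% of its speed; a pose out of reach is approached as far as the arm can. A call with a gripper value outside its range is refused whole. "hand" is the finger opening in m, from 0 to 0.0854, set as the call begins (left out, the last holds). The fingers move at their own pace and stop on an object; the grip force is fixed at half the most. Time passes only in rows, so rows that repeat a pose let the fingers close. It gives the time, the measured TCP pose, the force, the opening and the grip force at its end, in the units of the state.
- read_state(): the state, without advancing time (a new reading comes with each control period).
- eyes.grab_frame(name): name is "side" or "top" or "wrist"; returns a dict with "color" (420x560x3 uint8, red, green, blue), "depth" (420x560 float32, m along the optical axis (not along the pixel's ray), 0 where there is no reading), "fx", "fy", "cx", "cy" (pixels), "eye" and "rotation" of the camera in the world. Camera axes: x right, y up, looking along -z (the intrinsics and any distortion apply to the point x, -y, -z); pixel columns grow to the right and rows downward; lengths in m; the calibration is good to about 2 mm. A picture is of the moment at which its call begins.
- workorder.hand_in(): hands the job in; it is judged then, once.
The state is a dict: "clock": time; "joint_pos": joint angles; "joint_vel": joint speeds; "joint_torque": joint torques, N m; "tcp_pos": TCP position; "tcp_rot": TCP orientation; "force": force on the tool from outside, world axes, zero at the start; "moment": the same for the moment, N m; "gripper_width": opening from 0.0 (shut) to 1.0 (fully open); "finger_force": force on a finger pad.
Only numpy, scipy, OpenCV 4.12 (cv2) and the standard library are available. Lean on these libraries where they do the work, as an engineer would, in place of code of your own. Each camera call takes 0.05 s, during which the arm holds its last target. There are 200 camera calls.

## Working session

There is one attempt and no reset: what is moved stays moved. The work goes in short steps, Python scripts to look and compute and a tool call to move; the robot and the scene stay as the last step left them, time stands still between calls to the robot, and variables do not carry over. Pictures are saved under pics/ and viewed, at most 14 in all, crops included, and the job is handed in when it is done.

Besides the shell and the picture viewer there is one more tool, called after "Call:" by a JSON object that holds its "api" and its "payload". servo_tool: Moves the arm, as the interface text tells. Its arguments: {"type":"object","properties":{"increments":{"type":"array"},"hand":{"type":"number"}},"required":["increments"]}

```bash
ls; mkdir -p pics; python3 - <<'E'
from bench import read_state, eyes, workorder, env
import cv2,pickle
s=read_state();print(s['clock'],s['tcp_pos'],s['tcp_rot'],s['gripper_width'],env.pinch_z)
for n in('top','side'):
    f=eyes.grab_frame(n);pickle.dump(f,open(n+'.pkl','wb'));cv2.imwrite(f'pics/{n}0.png',f['color'][...,::-1]);print(n,f['eye'],f['rotation'],f['fx'],f['cx'],f['cy'],[k for k in f])
E
```

```text
pics
0.0 [0.194005   0.59375338 0.23066069] [-5.95786685e-05  1.57257629e-01  9.87557411e-01 -6.27566002e-04] 0.9983427349650499 -0.0187
top [0.26300994 0.0152414  1.33340218] [-0.69797166 -0.0612267   0.07024286  0.71003717] 540.6834356135635 278.8205329608007 197.2544170579732 ['color', 'depth', 'fx', 'fy', 'cx', 'cy', 'eye', 'rotation']
side [ 0.46995578 -1.03849338  1.00131588] [ 0.91826091  0.39581984 -0.00610189 -0.00929136] 523.4151577134361 278.88632296706936 201.42998455716787 ['color', 'depth', 'fx', 'fy', 'cx', 'cy', 'eye', 'rotation']
```

View pics/top0.png

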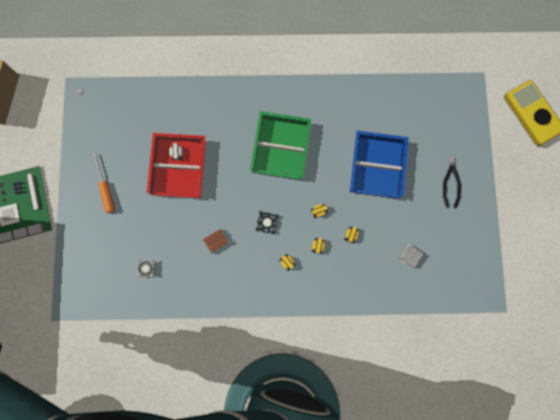

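View pics/side0.png

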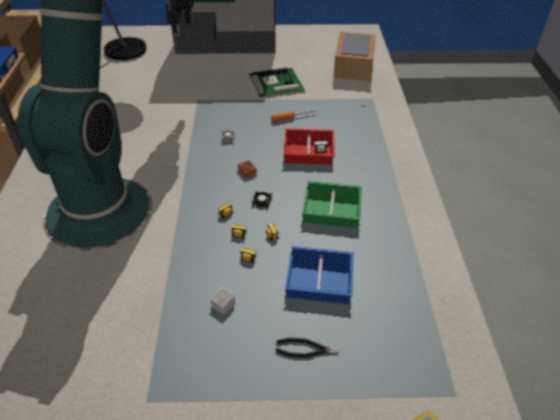

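Top view: image up is +x and left is +y. The silver heatsink is at (412,256), copper at (217,241), the grey fan at (147,269) and the black fan at (267,222). Of the yellow transformers, the rightmost is at (353,235). The bins are red (176,166), green (281,146) and blue (380,165).

```bash
cat > h.py <<'E'
import numpy as np,cv2
from scipy.spatial.transform import Rotation as R
def Rm(f): q=f['rotation'];return R.from_quat([q[1],q[2],q[3],q[0]]).as_matrix()
def cloud(f):
    d=f['depth'];v,u=np.indices(d.shape)
    p=np.stack([(u-f['cx'])/f['fx']*d,-(v-f['cy'])/f['fy']*d,-d],-1)
    return p@Rm(f).T+f['eye']
def cast(f,uv,z):
    uv=np.atleast_2d(np.float64(uv))
    r=np.c_[(uv[:,0]-f['cx'])/f['fx'],-(uv[:,1]-f['cy'])/f['fy'],-np.ones(len(uv))]@Rm(f).T
    return f['eye'][:2]+r[:,:2]*((z-f['eye'][2])/r[:,2])[:,None]
def project(f,p):
    c=(np.atleast_2d(p)-f['eye'])@Rm(f);return np.c_[f['cx']-f['fx']*c[:,0]/c[:,2],f['cy']+f['fy']*c[:,1]/c[:,2]]
E
python3 - <<'E'
import pickle;from h import *
f=pickle.load(open('top.pkl','rb'));P=cloud(f);Z=P[...,2]
print('mat z',[np.round(Z[r,c],4) for r,c in((290,250),(100,220),(290,450),(100,100),(200,420))])
m=((Z>.008)&(Z<.08)).astype(np.uint8);m[:75]=0;m[315:]=0;m[:,:66]=0;m[:,485:]=0
n,l,st,ce=cv2.connectedComponentsWithStats(m)
for i in range(1,n):
    if st[i,4]<30:continue
    ps=P[l==i];top=np.percentile(ps[:,2],90)
    c,_=cv2.findContours((l==i).astype(np.uint8),0,2);w=cast(f,c[0][:,0],top).astype(np.float32)
    r=cv2.minAreaRect(w*1000)
    print(np.round(ce[i]),st[i,4],'z90 %.4f'%top,np.round(r[0],1),np.round(r[1],1),'ang %.1f'%r[2],f['color'][l==i].mean(0).round())
E
```

```text
mat z [np.float64(-0.004), np.float64(0.0016), np.float64(0.0011), np.float64(0.0038), np.float64(-0.004)]
[280. 141.] 1080 z90 0.0417 [637.9  -9. ] [131.7 159.9] ang 80.2 [ 67. 122.  80.]
[381. 161.] 1173 z90 0.0417 [ 585.5 -251.4] [132.6 159.5] ang 81.4 [ 54.  84. 131.]
[173. 162.] 1178 z90 0.0413 [591.5 248.7] [132.8 158.8] ang 85.7 [145.  67.  64.]
[175. 152.] 164 z90 0.0318 [626.6 250.9] [41.6 32.2] ang 0.9 [154. 146. 138.]
[104. 191.] 413 z90 0.0257 [553.5 431.9] [158.6  26.1] ang 17.6 [165. 117.  82.]
[451. 185.] 256 z90 0.0140 [ 539.6 -435.7] [ 45.2 121.1] ang 85.4 [56. 60. 61.]
[319. 210.] 155 z90 0.0290 [ 475.6 -101. ] [31.7 35.6] ang 62.1 [169. 145.  61.]
[266. 222.] 234 z90 0.0164 [449.2  27.8] [49.2 49.9] ang 76.6 [ 99. 104.  99.]
[351. 234.] 158 z90 0.0295 [ 414.2 -177.3] [29.8 38.8] ang 69.2 [165. 142.  61.]
[214. 241.] 253 z90 0.0250 [404.8 153.9] [39.5 49.8] ang 30.5 [125.  87.  71.]
[318. 245.] 157 z90 0.0297 [388.4 -96.2] [29.  36.4] ang 88.3 [169. 146.  64.]
[410. 256.] 306 z90 0.0316 [ 360.1 -315.9] [43.2 45.1] ang 53.3 [146. 145. 142.]
[287. 262.] 152 z90 0.0295 [350.1 -19.3] [35.5 28.8] ang 44.0 [173. 150.  66.]
[145. 268.] 227 z90 0.0212 [341.9 319.8] [39.  40.8] ang 1.4 [137. 139. 132.]
```

```bash
python3 - <<'E'
import pickle;from h import *
f=pickle.load(open('top.pkl','rb'));hsv=cv2.cvtColor(f['color'],cv2.COLOR_RGB2HSV)
for n,(u,v) in dict(red=(176,166),green=(281,147),blue=(380,166)).items():
    m=np.zeros(hsv.shape[:2],np.uint8);s=np.s_[v-11:v+12,u-32:u+33]
    m[s]=((hsv[s][...,1]<80)&(hsv[s][...,2]>120))
    k,l,st,ce=cv2.connectedComponentsWithStats(m)
    i=1+np.argmax(st[1:,2]);pts=cast(f,np.argwhere(l==i)[:,::-1],.025).astype(np.float32)*1000
    r=cv2.minAreaRect(pts);print(n,st[i],np.round(r[0],1),np.round(r[1],1),round(r[2],1))
E
```

```text
red [155 163  45   6 143] [592.8 247.8] [109.6   9.2] 84.8
green [261 142  43  10 152] [640.5 -14.4] [107.6   9.7] 79.8
blue [359 161  43   9 147] [ 587.4 -257.9] [105.9   9.1] 80.7
```

Call:
{"api": "servo_tool", "payload": {"increments": [[[0.04,-0.05,0],[0,0,-0.15]],[[0.07,-0.1,0],[0,0,-0.3]],[[0.11,-0.15,0],[0,0,-0.45]],[[0.13,-0.2,-0.02],[0,0,-0.6]],[[0.15,-0.25,-0.05],[0,0,-0.6]],[[0.148,-0.274,-0.08],[0,0,-0.6]],[[0.148,-0.274,-0.08],[0,0,-0.6]]]}}

```text
clock: 0.8
tcp_pos: [0.3423, 0.3171, 0.15]
tcp_rot: [0.0, 0.443, 0.897, -0.001]
force: [0.4, 0.7, -0.1]
gripper_width: 0.997
finger_force: 0.0
```

Call:
{"api": "servo_tool", "payload": {"increments": [[[0,0.003,0],[0,0,0.15]],[[0,0.003,0],[0,0,0.3]],[[0,0.003,0],[0,0,0.45]],[[0,0.003,0],[0,0,0.6]],[[0,0.003,0],[0,0,0.75]],[[0,0.003,0],[0,0,0.9]],[[0,0.003,0],[0,0,0.94]],[[0,0.003,0],[0,0,0.94]]], "hand": 0.06}}

```text
clock: 1.6
tcp_pos: [0.3421, 0.3229, 0.1511]
tcp_rot: [-0.0, -0.012, 1.0, -0.0]
force: [0.1, 0.4, 0.2]
gripper_width: 0.701
finger_force: 0.0
```

```bash
cat > near.py <<'E'
import sys,pickle;from h import *
from bench import eyes,read_state
# near.py x y lo hi [name]: rect of the thing near (x,y) with heights lo..hi, in mm, from the wrist
x,y,lo,hi=map(float,sys.argv[1:5])
f=eyes.grab_frame(sys.argv[6] if len(sys.argv)>6 else 'wrist');P=cloud(f)*1000
if len(sys.argv)>5: cv2.imwrite(f'pics/{sys.argv[5]}.png',f['color'][...,::-1])
m=((P[...,2]>lo)&(P[...,2]<hi)&(f['depth']>0)&(np.hypot(P[...,0]-x,P[...,1]-y)<50)).astype(np.uint8)
m=cv2.morphologyEx(m,cv2.MORPH_OPEN,np.ones((3,3),np.uint8))
n,l,st,ce=cv2.connectedComponentsWithStats(m)
for i in range(1,n):
    if st[i,4]>100:
        p=P[l==i];r=cv2.minAreaRect(p[:,:2].astype(np.float32));print(st[i,4],np.round(r[0],1),np.round(r[1],1),round(r[2],1),'z',np.percentile(p[:,2],[10,50,90]).round(1))
s=read_state();q=s['tcp_rot'];a=2*np.degrees(np.arctan2(q[2],q[1]))-90
print(np.round(s['tcp_pos'],4),'closing',round(a%180,1),'q',np.round(s['joint_pos'],2))
E
python3 near.py 342 320 14 30 w1
```

```text
297 [324.2 322.5] [ 8.8 39.5] 0.1 z [17.7 19.1 20. ]
572 [339.2 322.4] [23.  22.3] 2.2 z [16.5 17.6 18.4]
298 [354.5 322.8] [39.8 10.3] 89.8 z [16.3 19.  20. ]
[0.342  0.3229 0.1511] closing 91.3 q [-0.88  0.25  0.06  2.07 -0.02  0.83  0.79]
```

View pics/w1.png

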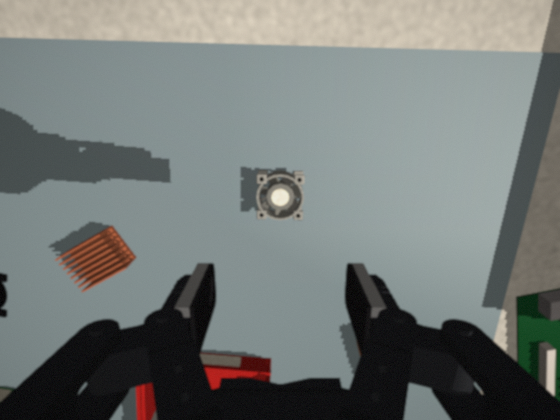

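Call:
{"api": "servo_tool", "payload": {"increments": [[[-0.002,0,-0.05],[0,0,-0.02]],[[-0.002,0,-0.1],[0,0,-0.02]],[[-0.002,0,-0.13],[0,0,-0.02]],[[-0.002,0,-0.146],[0,0,-0.02]],[[-0.002,0,-0.146],[0,0,-0.02]],[[-0.002,0,-0.146],[0,0,-0.02]]]}}

```text
clock: 2.25
tcp_pos: [0.3402, 0.3231, 0.0056]
tcp_rot: [0.0, -0.002, 1.0, -0.0]
force: [-0.7, -0.3, -0.5]
gripper_width: 0.705
finger_force: 0.0
```

Call:
{"api": "servo_tool", "payload": {"increments": [[[0,0,0],[0,0,0]],[[0,0,0],[0,0,0]],[[0,0,0],[0,0,0]],[[0,0,0],[0,0,0]],[[0,0,0],[0,0,0]],[[0,0,0],[0,0,0]]], "hand": 0.02}}

```text
clock: 2.85
tcp_pos: [0.3406, 0.3236, 0.0067]
tcp_rot: [0.001, -0.002, 1.0, 0.001]
force: [-1.7, -2.4, 14.0]
gripper_width: 0.45
finger_force: 59.1
```

The wrist view shows the grey fan at (280,195), centred between the fingers; it is now gripped (38 mm). I'll carry it to the green far bay.

Call:
{"api": "servo_tool", "payload": {"increments": [[[0,0,0.03],[0,0,0]],[[0,0,0.07],[0,0,0]],[[0.02,-0.02,0.11],[0,0,-0.03]],[[0.05,-0.05,0.12],[0,0,-0.06]],[[0.085,-0.087,0.12],[0,0,-0.1]],[[0.12,-0.123,0.12],[0,0,-0.14]],[[0.155,-0.159,0.12],[0,0,-0.18]],[[0.19,-0.195,0.12],[0,0,-0.18]]]}}

```text
clock: 3.65
tcp_pos: [0.5304, 0.1277, 0.1265]
tcp_rot: [0.001, 0.089, 0.996, 0.0]
force: [0.7, 0.8, 0.1]
gripper_width: 0.45
finger_force: 61.7
```

Call:
{"api": "servo_tool", "payload": {"increments": [[[0.035,-0.036,0],[0,0,0]],[[0.07,-0.072,0],[0,0,0]],[[0.105,-0.108,0],[0,0,0]],[[0.13,-0.134,0],[0,0,0]],[[0.145,-0.147,0],[0,0,0]],[[0.145,-0.147,0],[0,0,0]],[[0.145,-0.147,0],[0,0,0]]]}}

```text
clock: 4.35
tcp_pos: [0.6739, -0.0178, 0.1258]
tcp_rot: [0.0, 0.088, 0.996, 0.0]
force: [-1.1, -0.0, -0.2]
gripper_width: 0.446
finger_force: 61.7
```

```bash
python3 near.py 604 -6 20 60 w2
```

```text
1138 [566.1   0.8] [68.9  7.2] 80.2 z [23.3 24.3 25.2]
655 [638.4 -12.3] [73.2  4.4] 80.0 z [22.  24.2 25.1]
[ 0.6737 -0.0171  0.1258] closing 80.0 q [-0.18  0.62  0.23  1.57 -0.16  0.97  1.49]
```

View pics/w2.png

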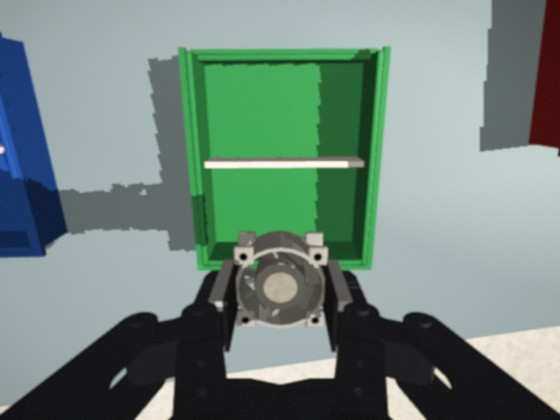

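Cross wall centre measured at (638,-12), yaw 80°; the fan is over the far bay centre. Lowering it and releasing.

Call:
{"api": "servo_tool", "payload": {"increments": [[[0,0,-0.04],[0,0,0]],[[0,0,-0.075],[0,0,0]],[[0,0,-0.1],[0,0,0]],[[0,0,-0.11],[0,0,0]],[[0,0,-0.114],[0,0,0]],[[0,0,-0.117],[0,0,0]],[[0,0,-0.117],[0,0,0]]]}}

```text
clock: 5.1
tcp_pos: [0.6748, -0.0175, 0.01]
tcp_rot: [0.001, 0.088, 0.996, 0.0]
force: [-0.3, 0.3, -0.2]
gripper_width: 0.45
finger_force: 61.7
```

Call:
{"api": "servo_tool", "payload": {"increments": [[[0,0,0],[0,0,0]],[[0,0,0],[0,0,0]],[[0,0,0],[0,0,0]],[[0,0,0],[0,0,0]],[[0,0,0.05],[0,0,0]],[[0,0,0.1],[0,0,0]],[[-0.03,0.01,0.13],[0,0,-0.03]],[[-0.07,0.02,0.13],[0,0,-0.06]]], "hand": 0.06}}

```text
clock: 5.9
tcp_pos: [0.6061, 0.0021, 0.1424]
tcp_rot: [0.004, 0.119, 0.993, 0.001]
force: [0.0, 0.7, 0.4]
gripper_width: 0.706
finger_force: 0.0
```

```bash
python3 near.py 674 -18 10 35 w3
```

```text
831 [638.4 -12. ] [68.7  5.4] 80.2 z [12.8 22.4 24.8]
1772 [673.7 -17.5] [39.9 40.6] 79.5 z [13.3 20.3 22.5]
1274 [707.4 -24. ] [73.2  2.8] 80.2 z [13.1 23.1 32.3]
[0.598  0.0039 0.1392] closing 76.3 q [-0.25  0.48  0.25  1.77 -0.15  0.91  1.4 ]
```

Grey fan is centred and flat in its bay. Next, the black fan.

Call:
{"api": "servo_tool", "payload": {"increments": [[[-0.04,0.006,0],[0,0,0]],[[-0.085,0.014,0],[0,0,0]],[[-0.125,0.02,0],[0,0,0]],[[-0.15,0.025,0],[0,0,0]],[[-0.155,0.025,0],[0,0,0]],[[-0.155,0.025,0],[0,0,0]]], "hand": 0.072}}

```text
clock: 6.55
tcp_pos: [0.4489, 0.0273, 0.1386]
tcp_rot: [0.0, 0.117, 0.993, 0.0]
force: [-1.0, 0.2, 0.4]
gripper_width: 0.844
finger_force: 0.0
```

```bash
python3 near.py 449 28 9 25 w4
```

```text
145 [432.1  50.5] [14.   9.5] 73.9 z [12.8 14.1 15. ]
112 [423.   13.8] [9.9 8. ] 78.0 z [13.2 14.2 14.9]
1000 [447.6  29.3] [30.3 31.1] 23.2 z [11.2 12.5 13.4]
242 [460.5  14.6] [27.3 20. ] 74.9 z [11.2 13.8 15. ]
125 [470.5  44. ] [13.6  9.2] 4.0 z [12.3 14.  15. ]
[0.4497 0.0272 0.1386] closing 76.5 q [-0.36  0.24  0.26  2.13 -0.08  0.79  1.29]
```

Call:
{"api": "servo_tool", "payload": {"increments": [[[-0.002,0.002,-0.045],[0,0,0]],[[-0.002,0.002,-0.09],[0,0,0]],[[-0.002,0.002,-0.12],[0,0,0]],[[-0.002,0.002,-0.131],[0,0,0]],[[-0.002,0.002,-0.131],[0,0,0]],[[-0.002,0.002,-0.131],[0,0,0]]]}}

```text
clock: 7.2
tcp_pos: [0.448, 0.0291, 0.0082]
tcp_rot: [0.001, 0.118, 0.993, 0.0]
force: [1.1, 0.3, -0.5]
gripper_width: 0.846
finger_force: 0.0
```

Call:
{"api": "servo_tool", "payload": {"increments": [[[0,0,0],[0,0,0]],[[0,0,0],[0,0,0]],[[0,0,0],[0,0,0]],[[0,0,0],[0,0,0]],[[0,0,0],[0,0,0]]], "hand": 0.03}}

```text
clock: 7.7
tcp_pos: [0.4481, 0.0294, 0.0089]
tcp_rot: [0.001, 0.118, 0.993, 0.0]
force: [-5.0, -0.6, 23.4]
gripper_width: 0.559
finger_force: 57.8
```

Call:
{"api": "servo_tool", "payload": {"increments": [[[0,0,0.02],[0,0,0]],[[0,0,0.06],[0,0,0]],[[0.02,-0.004,0.09],[0,0,0.03]],[[0.055,-0.012,0.1],[0,0,0.06]],[[0.095,-0.022,0.1],[0,0,0.06]],[[0.135,-0.03,0.1],[0,0,0.06]],[[0.155,-0.035,0.1],[0,0,0.06]],[[0.155,-0.035,0.09],[0,0,0.06]]]}}

```text
clock: 8.5
tcp_pos: [0.605, -0.0067, 0.0989]
tcp_rot: [0.002, 0.088, 0.996, -0.0]
force: [-0.9, -0.0, -0.2]
gripper_width: 0.556
finger_force: 61.8
```

Call:
{"api": "servo_tool", "payload": {"increments": [[[0,0,-0.03],[0,0,0]],[[0,0,-0.06],[0,0,0]],[[0,0,-0.077],[0,0,0]],[[0,0,-0.083],[0,0,0]],[[0,0,-0.086],[0,0,0]],[[0,0,-0.087],[0,0,0]],[[0,0,-0.087],[0,0,0]]]}}

```text
clock: 9.2
tcp_pos: [0.602, -0.0057, 0.0122]
tcp_rot: [0.0, 0.088, 0.996, 0.0]
force: [-6.5, 0.6, 11.4]
gripper_width: 0.549
finger_force: 63.4
```

Call:
{"api": "servo_tool", "payload": {"increments": [[[0,0,0],[0,0,0]],[[0,0,0],[0,0,0]],[[0,0,0],[0,0,0]],[[0,0,0],[0,0,0]],[[0,0,0.04],[0,0,0]],[[0,0,0.09],[0,0,0]],[[-0.02,0.01,0.13],[0,0,-0.12]],[[-0.055,0.035,0.13],[0,0,-0.26]]], "hand": 0.065}}

```text
clock: 10.0
tcp_pos: [0.5501, 0.0276, 0.1452]
tcp_rot: [0.004, 0.22, 0.975, 0.001]
force: [0.7, 1.2, -0.9]
gripper_width: 0.766
finger_force: 0.0
```

```bash
python3 near.py 603 -6 10 22 w5
```

```text
1952 [602.4  -5.8] [50.  50.8] 79.8 z [12.1 15.5 17.4]
524 [636.7 -11.8] [72.1  2.7] 80.0 z [11.5 16.1 20.6]
[0.5429 0.0333 0.1419] closing 64.1 q [-0.37  0.39  0.31  1.91 -0.16  0.86  1.14]
```

Call:
{"api": "servo_tool", "payload": {"increments": [[[-0.03,0.03,0],[0,0,-0.14]],[[-0.06,0.06,0],[0,0,-0.28]],[[-0.1,0.09,0],[0,0,-0.42]],[[-0.13,0.115,0],[0,0,-0.56]],[[-0.142,0.125,0],[0,0,-0.6]],[[-0.142,0.125,0],[0,0,-0.6]]]}}

```text
clock: 10.65
tcp_pos: [0.4029, 0.1562, 0.1403]
tcp_rot: [-0.001, 0.494, 0.869, 0.0]
force: [-0.8, -0.8, 0.3]
gripper_width: 0.76
finger_force: 0.0
```

```bash
python3 near.py 405 154 12 30 w6
```

```text
141 [389.4 154.2] [ 1.7 37.4] 30.6 z [16.3 22.8 23.8]
142 [416.4 169.6] [ 1.7 38.1] 30.4 z [15.8 22.9 23.8]
[0.4043 0.1552 0.1404] closing 30.8 q [-0.78  0.21  0.39  2.17 -0.11  0.78  0.21]
```

View pics/w6.png

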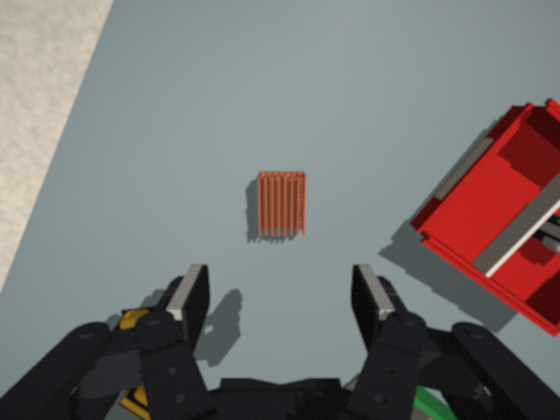

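Copper heatsink at (281,205), fins upright, centred between the fingers and closing across the fins. Grasping.

Call:
{"api": "servo_tool", "payload": {"increments": [[[0.001,-0.003,-0.045],[0,0,0]],[[0.001,-0.003,-0.09],[0,0,0]],[[0.001,-0.003,-0.12],[0,0,0]],[[0.001,-0.003,-0.133],[0,0,0]],[[0.001,-0.003,-0.133],[0,0,0]],[[0.001,-0.003,-0.133],[0,0,0]]]}}

```text
clock: 11.3
tcp_pos: [0.4067, 0.1506, 0.0076]
tcp_rot: [0.0, 0.495, 0.869, -0.0]
force: [-0.5, -0.4, 0.4]
gripper_width: 0.76
finger_force: 0.0
```

Call:
{"api": "servo_tool", "payload": {"increments": [[[0,0,0],[0,0,0]],[[0,0,0],[0,0,0]],[[0,0,0],[0,0,0]],[[0,0,0],[0,0,0]],[[0,0,0],[0,0,0]],[[0,0,0],[0,0,0]]], "hand": 0.02}}

```text
clock: 11.9
tcp_pos: [0.4067, 0.1514, 0.0084]
tcp_rot: [0.0, 0.495, 0.869, 0.001]
force: [-3.6, -2.3, 17.0]
gripper_width: 0.426
finger_force: 58.6
```

Call:
{"api": "servo_tool", "payload": {"increments": [[[0,0,0.02],[0,0,0]],[[0,0,0.06],[0,0,0.1]],[[0.01,-0.02,0.1],[0,0,0.22]],[[0.03,-0.05,0.12],[0,0,0.35]],[[0.05,-0.09,0.12],[0,0,0.48]],[[0.07,-0.13,0.12],[0,0,0.61]],[[0.09,-0.17,0.12],[0,0,0.74]],[[0.11,-0.21,0.12],[0,0,0.876]]]}}

```text
clock: 12.7
tcp_pos: [0.5119, -0.0498, 0.1281]
tcp_rot: [0.001, 0.092, 0.996, 0.0]
force: [0.6, 1.5, -0.9]
gripper_width: 0.427
finger_force: 62.2
```

Call:
{"api": "servo_tool", "payload": {"increments": [[[0.02,-0.04,0],[0,0,0]],[[0.04,-0.08,0],[0,0,0]],[[0.06,-0.12,0],[0,0,0]],[[0.08,-0.16,0],[0,0,0]],[[0.1,-0.19,0],[0,0,0]],[[0.108,-0.203,0],[0,0,0]],[[0.108,-0.203,0],[0,0,0]],[[0.108,-0.203,0],[0,0,0]]]}}

```text
clock: 13.5
tcp_pos: [0.6191, -0.2511, 0.1275]
tcp_rot: [-0.0, 0.095, 0.995, -0.0]
force: [0.6, 1.0, -1.3]
gripper_width: 0.427
finger_force: 62.0
```

```bash
python3 near.py 588 -256 20 35 w7
```

```text
844 [ 585.5 -255.7] [99.5  4.5] 81.2 z [22.9 24.1 25.1]
[ 0.6191 -0.2505  0.1276] closing 79.1 q [ 0.11  0.62  0.32  1.59 -0.22  0.97  1.89]
```

View pics/w7.png

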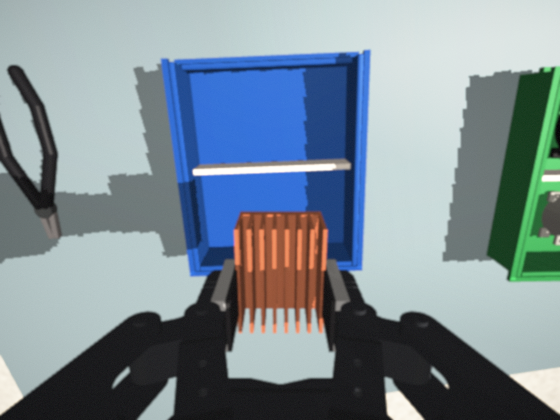

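```bash
python3 - <<'E'
from h import *;from bench import eyes
f=eyes.grab_frame('wrist');P=cloud(f)
for v in (211,215,219,225,320,328,332):print(v,P[v,255:310:4].mean(0).round(4), np.median(P[v,255:310,2]).round(4))
print(cast(f,[(280,212),(280,332)],.144))
E
```

```text
211 [ 0.6266 -0.2508  0.0022] 0.0022
215 [ 0.59   -0.2443  0.1234] 0.1235
219 [ 0.5875 -0.2443  0.1358] 0.1238
225 [ 0.5932 -0.2449  0.1278] 0.1238
320 [ 0.6973 -0.2653  0.0506] 0.0008
328 [ 0.704  -0.2666  0.0511] 0.0006
332 [ 0.7075 -0.2673  0.0512] 0.0009
[[ 0.58187211 -0.24319121]
 [ 0.63700024 -0.25379124]]
```

Blue cross wall at (585.5,-255.7), yaw 81°; copper sits about 5 mm toward the label side in the grip. Correcting for that and setting it down.

Call:
{"api": "servo_tool", "payload": {"increments": [[[0.007,-0.011,-0.02],[0,0,0.03]],[[0.007,-0.011,-0.06],[0,0,0.03]],[[0.007,-0.011,-0.09],[0,0,0.03]],[[0.007,-0.011,-0.107],[0,0,0.03]],[[0.007,-0.011,-0.113],[0,0,0.03]],[[0.007,-0.011,-0.116],[0,0,0.03]],[[0.007,-0.011,-0.117],[0,0,0.03]],[[0.007,-0.011,-0.117],[0,0,0.03]]]}}

```text
clock: 14.4
tcp_pos: [0.627, -0.2626, 0.0116]
tcp_rot: [0.001, 0.08, 0.997, -0.0]
force: [0.2, -0.1, -0.2]
gripper_width: 0.425
finger_force: 62.0
```

Call:
{"api": "servo_tool", "payload": {"increments": [[[0,0,0],[0,0,0]],[[0,0,0],[0,0,0]],[[0,0,0],[0,0,0]],[[0,0,0],[0,0,0]],[[0,0,0.04],[0,0,0]],[[0,0,0.09],[0,0,0]],[[-0.03,0,0.13],[0,0,0]],[[-0.07,0,0.13],[0,0,-0.1]]], "hand": 0.06}}

```text
clock: 15.2
tcp_pos: [0.5587, -0.2634, 0.1455]
tcp_rot: [0.004, 0.129, 0.992, -0.001]
force: [-0.1, -1.4, -0.2]
gripper_width: 0.701
finger_force: 0.0
```

```bash
python3 near.py 621 -261 8 35 w8
```

```text
864 [ 585.4 -255.4] [70.6  4.8] 81.2 z [11.5 22.1 24.8]
142 [ 623.5 -248.5] [ 3.  49.7] 80.3 z [11.8 25.7 26.9]
1414 [ 645.4 -268.8] [47.5 66.8] 13.7 z [11.8 23.5 32.1]
[ 0.5502 -0.264   0.1423] closing 74.3 q [ 0.13  0.51  0.36  1.74 -0.22  0.93  1.87]
```

Call:
{"api": "servo_tool", "payload": {"increments": [[[-0.04,-0.01,0],[0,0,-0.1]],[[-0.085,-0.022,0],[0,0,-0.2]],[[-0.13,-0.035,0],[0,0,-0.3]],[[-0.17,-0.046,0],[0,0,-0.38]],[[-0.194,-0.053,0],[0,0,-0.38]],[[-0.196,-0.053,0],[0,0,-0.38]],[[-0.196,-0.053,0],[0,0,-0.38]]], "hand": 0.07}}

```text
clock: 15.95
tcp_pos: [0.3603, -0.3155, 0.1405]
tcp_rot: [0.0, 0.315, 0.949, 0.0]
force: [0.2, -0.3, 0.1]
gripper_width: 0.819
finger_force: 0.0
```

```bash
python3 near.py 360 -316 12 40 w9
```

```text
150 [ 370.6 -303.2] [ 1.6 39.9] 53.1 z [17.  28.7 29.9]
173 [ 347.4 -333.7] [ 1.8 39.8] 52.9 z [16.  28.2 29.9]
156 [ 350.5 -330. ] [ 1.7 40.1] 52.8 z [15.1 28.7 30. ]
[ 0.361  -0.3153  0.1404] closing 53.4 q [ 0.22  0.31  0.51  2.07 -0.2   0.82  1.78]
```

View pics/w9.png

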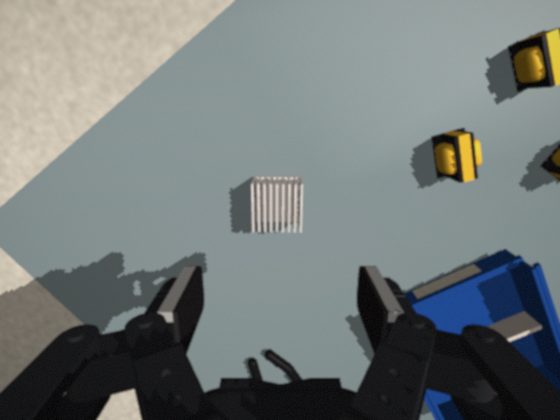

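Silver heatsink at (277,205), centre measured (359,-318). Grasping.

Call:
{"api": "servo_tool", "payload": {"increments": [[[-0.001,-0.003,-0.045],[0,0,0]],[[-0.001,-0.003,-0.09],[0,0,0]],[[-0.001,-0.003,-0.12],[0,0,0]],[[-0.001,-0.003,-0.132],[0,0,0]],[[-0.001,-0.003,-0.132],[0,0,0]],[[-0.001,-0.003,-0.132],[0,0,0]]]}}

```text
clock: 16.6
tcp_pos: [0.3601, -0.3188, 0.0093]
tcp_rot: [0.001, 0.314, 0.949, -0.0]
force: [-0.7, -0.0, 0.8]
gripper_width: 0.823
finger_force: 0.0
```

Call:
{"api": "servo_tool", "payload": {"increments": [[[0,0,0],[0,0,0]],[[0,0,0],[0,0,0]],[[0,0,0],[0,0,0]],[[0,0,0],[0,0,0]],[[0,0,0],[0,0,0]],[[0,0,0],[0,0,0]]], "hand": 0.02}}

```text
clock: 17.2
tcp_pos: [0.3601, -0.3187, 0.0096]
tcp_rot: [0.001, 0.315, 0.949, -0.0]
force: [-2.1, 3.1, 18.7]
gripper_width: 0.455
finger_force: 58.6
```

Call:
{"api": "servo_tool", "payload": {"increments": [[[0,0,0.02],[0,0,0]],[[0,0,0.06],[0,0,0.1]],[[0.02,0.008,0.1],[0,0,0.2]],[[0.06,0.022,0.11],[0,0,0.3]],[[0.105,0.038,0.11],[0,0,0.4]],[[0.15,0.054,0.11],[0,0,0.485]],[[0.18,0.065,0.11],[0,0,0.485]],[[0.19,0.0685,0.11],[0,0,0.485]]]}}

```text
clock: 18.0
tcp_pos: [0.5523, -0.2476, 0.1188]
tcp_rot: [0.001, 0.076, 0.997, 0.0]
force: [-0.7, -0.2, 0.2]
gripper_width: 0.451
finger_force: 62.2
```

Call:
{"api": "servo_tool", "payload": {"increments": [[[0,0,-0.01],[0,0,0]],[[0,0,-0.05],[0,0,0]],[[0,0,-0.08],[0,0,0]],[[0,0,-0.096],[0,0,0]],[[0,0,-0.102],[0,0,0]],[[0,0,-0.105],[0,0,0]],[[0,0,-0.1065],[0,0,0]],[[0,0,-0.1065],[0,0,0]]]}}

```text
clock: 18.8
tcp_pos: [0.5498, -0.2503, 0.0129]
tcp_rot: [0.001, 0.078, 0.997, -0.0]
force: [-0.3, -1.2, -0.5]
gripper_width: 0.455
finger_force: 62.0
```

Call:
{"api": "servo_tool", "payload": {"increments": [[[0,0,-0.001],[0,0,0]],[[0,0,-0.001],[0,0,0]],[[0,0,-0.001],[0,0,0]]]}}

```text
clock: 19.1
tcp_pos: [0.5499, -0.2503, 0.0127]
tcp_rot: [0.001, 0.078, 0.997, -0.0]
force: [-6.8, 2.4, 19.9]
gripper_width: 0.453
finger_force: 64.6
```

Call:
{"api": "servo_tool", "payload": {"increments": [[[0,0,0],[0,0,0]],[[0,0,0],[0,0,0]],[[0,0,0],[0,0,0]],[[0,0,0],[0,0,0]],[[0,0,0.04],[0,0,0]],[[0,0,0.09],[0,0,0]],[[-0.02,0.01,0.13],[0,0,-0.1]],[[-0.06,0.03,0.13],[0,0,-0.2]]], "hand": 0.06}}

```text
clock: 19.9
tcp_pos: [0.4922, -0.2215, 0.1454]
tcp_rot: [0.004, 0.179, 0.984, -0.001]
force: [0.2, -1.0, -0.5]
gripper_width: 0.702
finger_force: 0.0
```

```bash
python3 near.py 550 -250 10 40 w10
```

```text
766 [ 512.5 -244.4] [68.4  7.9] 81.6 z [19.  23.9 24.9]
116 [ 547.3 -235.5] [ 1.7 33.1] 80.7 z [14.4 28.4 32.7]
1532 [ 548. -255.] [30.5 41.1] 80.8 z [15.2 27.5 32.6]
130 [ 551.9 -231.3] [ 1.7 40. ] 80.6 z [16.3 31.4 32.8]
940 [ 585.5 -255.4] [72.6  6. ] 81.3 z [12.3 20.3 24.5]
[ 0.4829 -0.2174  0.1414] closing 68.9 q [ 0.03  0.38  0.41  1.94 -0.2   0.86  1.75]
```

Call:
{"api": "servo_tool", "payload": {"increments": [[[-0.03,0.015,0],[0,0,0]],[[-0.06,0.033,0],[0,0,0]],[[-0.076,0.043,0],[0,0,0]],[[-0.076,0.043,0],[0,0,0]],[[-0.076,0.043,0],[0,0,0]]], "hand": 0.055}}

```text
clock: 20.45
tcp_pos: [0.4136, -0.1769, 0.1411]
tcp_rot: [0.0, 0.176, 0.984, -0.0]
force: [0.8, -0.4, 0.7]
gripper_width: 0.645
finger_force: 0.0
```

```bash
python3 near.py 414 -177 18 40 w11
```

```text
1269 [ 413.9 -179. ] [28.7 36.9] 70.1 z [22.3 26.7 28. ]
[ 0.4139 -0.1772  0.141 ] closing 69.7 q [-0.04  0.24  0.42  2.13 -0.14  0.79  1.69]
```

View pics/w11.png

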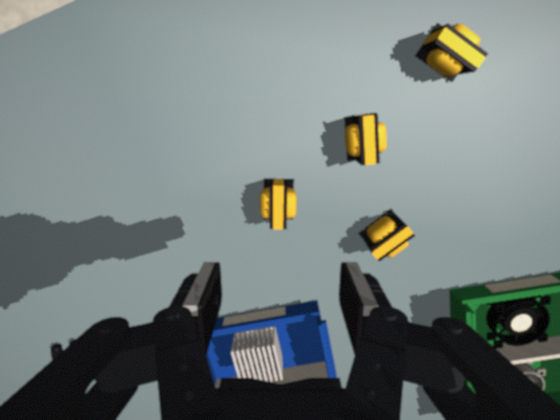

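The target transformer is at (279,203), the rightmost of the four, and the neighbours are clear of the fingers. Silver sits flat in the blue near bay. Grasping.

Call:
{"api": "servo_tool", "payload": {"increments": [[[0,-0.002,-0.045],[0,0,0]],[[0,-0.002,-0.09],[0,0,0]],[[0,-0.002,-0.12],[0,0,0]],[[0,-0.002,-0.132],[0,0,0]],[[0,-0.002,-0.132],[0,0,0]],[[0,-0.002,-0.132],[0,0,0]]]}}

```text
clock: 21.1
tcp_pos: [0.414, -0.1794, 0.0097]
tcp_rot: [0.001, 0.177, 0.984, -0.0]
force: [0.9, -0.2, 0.6]
gripper_width: 0.642
finger_force: 0.0
```

Call:
{"api": "servo_tool", "payload": {"increments": [[[0,0,0],[0,0,0]],[[0,0,0],[0,0,0]],[[0,0,0],[0,0,0]],[[0,0,0],[0,0,0]],[[0,0,0],[0,0,0]],[[0,0,0],[0,0,0]]], "hand": 0.015}}

```text
clock: 21.7
tcp_pos: [0.4142, -0.1791, 0.0102]
tcp_rot: [0.001, 0.177, 0.984, 0.0]
force: [-2.9, 1.5, 17.1]
gripper_width: 0.338
finger_force: 58.2
```

Call:
{"api": "servo_tool", "payload": {"increments": [[[0,0,0.02],[0,0,0]],[[0,0,0.06],[0,0,0.05]],[[0.005,0.015,0.1],[0,0,0.1]],[[0.015,0.05,0.12],[0,0,0.15]],[[0.03,0.09,0.12],[0,0,0.2]],[[0.045,0.135,0.12],[0,0,0.27]],[[0.06,0.18,0.12],[0,0,0.27]],[[0.075,0.225,0.12],[0,0,0.27]]]}}

```text
clock: 22.5
tcp_pos: [0.4888, 0.0481, 0.13]
tcp_rot: [0.001, 0.043, 0.999, 0.0]
force: [0.9, -0.3, -1.1]
gripper_width: 0.332
finger_force: 60.9
```

Call:
{"api": "servo_tool", "payload": {"increments": [[[0.015,0.045,0],[0,0,0]],[[0.03,0.09,0],[0,0,0]],[[0.045,0.135,0],[0,0,0]],[[0.06,0.18,0],[0,0,0]],[[0.066,0.2,0],[0,0,0]],[[0.068,0.205,0],[0,0,0]],[[0.068,0.205,0],[0,0,0]]]}}

```text
clock: 23.2
tcp_pos: [0.5563, 0.2513, 0.1292]
tcp_rot: [0.0, 0.042, 0.999, -0.0]
force: [-0.2, -0.2, -1.3]
gripper_width: 0.337
finger_force: 60.8
```

```bash
python3 near.py 550 250 16 30 w12; python3 near.py 593 248 16 30 t12 top
```

```text
1040 [518.1 252.8] [78.8  7.2] 85.2 z [23.  24.2 25.1]
[0.5563 0.2502 0.1292] closing 85.1 q [-0.63  0.51  0.2   1.75 -0.12  0.9   1.11]
[0.5563 0.2497 0.1292] closing 85.0 q [-0.62  0.51  0.2   1.75 -0.12  0.9   1.11]
```

View pics/w12.png

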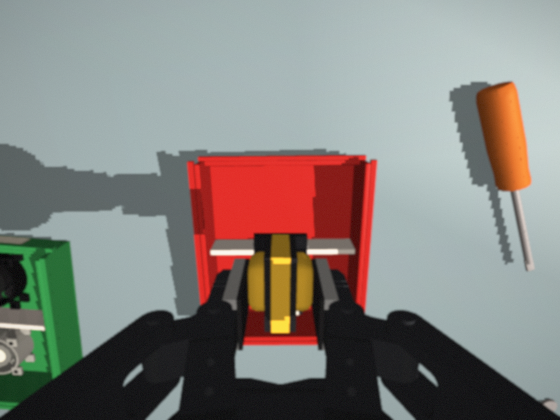

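The yellow transformer is held over the red near bay (near wall at x=518, so bay centre about (555.5,250)), clear of the screwdriver. Setting it down.

Call:
{"api": "servo_tool", "payload": {"increments": [[[0,0,-0.03],[0,0,0]],[[0,0,-0.07],[0,0,0]],[[0,0,-0.098],[0,0,0]],[[0,0,-0.11],[0,0,0]],[[0,0,-0.114],[0,0,0]],[[0,0,-0.117],[0,0,0]],[[0,0,-0.118],[0,0,0]],[[0,0,-0.118],[0,0,0]]]}}

```text
clock: 24.1
tcp_pos: [0.5568, 0.2506, 0.0133]
tcp_rot: [0.001, 0.043, 0.999, 0.0]
force: [-8.7, -7.0, 18.8]
gripper_width: 0.335
finger_force: 63.2
```

Call:
{"api": "servo_tool", "payload": {"increments": [[[0,0,0],[0,0,0]],[[0,0,0],[0,0,0]],[[0,0,0],[0,0,0]],[[0,0,0],[0,0,0]],[[0,0,0.04],[0,0,0]],[[0,0,0.09],[0,0,0]],[[-0.03,0,0.13],[0,0,0]],[[-0.07,0,0.15],[0,0,0]]], "hand": 0.055}}

```text
clock: 24.9
tcp_pos: [0.4875, 0.2512, 0.164]
tcp_rot: [0.002, 0.043, 0.999, 0.001]
force: [-0.2, 1.4, 0.3]
gripper_width: 0.643
finger_force: 0.0
```

Call:
{"api": "servo_tool", "payload": {"increments": [[[-0.04,0,0.03],[0,0,0]],[[-0.08,0,0.06],[0,0,0]],[[-0.12,0,0.08],[0,0,0]],[[-0.12,0,0.08],[0,0,0]],[[-0.12,0,0.08],[0,0,0]]]}}

```text
clock: 25.4
tcp_pos: [0.3661, 0.2514, 0.2416]
tcp_rot: [0.001, 0.042, 0.999, 0.001]
force: [-0.1, -0.1, 0.3]
gripper_width: 0.644
finger_force: 0.0
```

```bash
python3 near.py 556 250 10 40 w13; python3 near.py 627 251 26 36 t13 top; python3 near.py 622 -262 20 36 t14 top;  python3 near.py 551 -250 26 36 t15 top; python3 - <<'E'
import cv2;i=cv2.imread('pics/t13.png')[80:290,80:440];cv2.imwrite('pics/t13c.png',cv2.resize(i,None,fx=2.2,fy=2.2,interpolation=cv2.INTER_CUBIC))
E
```

```text
468 [517.9 253.6] [65.4  8.1] 85.6 z [12.3 23.3 24.9]
1135 [565.8 249.7] [71.6 56.3] 85.5 z [13.6 23.9 30.6]
[0.3666 0.2511 0.241 ] closing 85.1 q [-0.84  0.08  0.18  2.03 -0.02  1.03  0.83]
[0.3668 0.2509 0.2405] closing 85.1 q [-0.84  0.08  0.18  2.03 -0.02  1.03  0.83]
[0.3669 0.2508 0.2402] closing 85.1 q [-0.84  0.08  0.18  2.03 -0.02  1.03  0.83]
[0.3668 0.2507 0.2401] closing 85.1 q [-0.84  0.08  0.18  2.03 -0.02  1.03  0.83]
```

View pics/t13c.png

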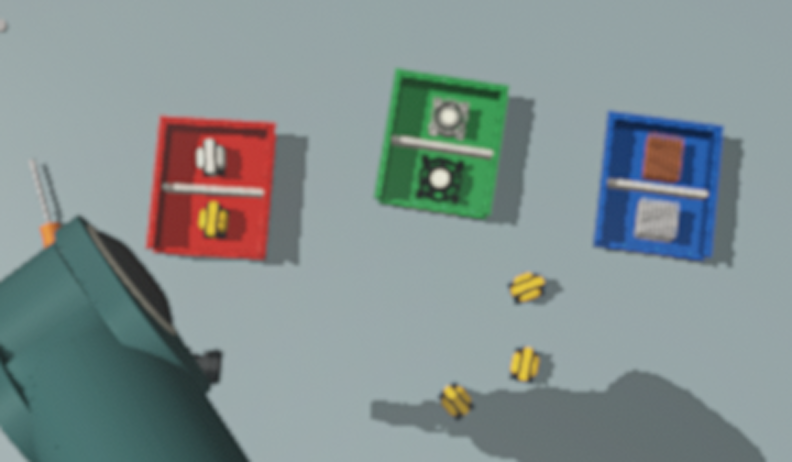

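All five parts lie in their bays: yellow at (212,220), the fans at (448,118) and (440,180), and the heatsinks at (663,158) and (657,220). The white transformer and the screwdriver appear to be where they were. Handing in.

```bash
python3 -c "
from bench import workorder;print(workorder.hand_in())"
```

```text
the job is handed in; nothing more can be done
None
```

All five parts were sorted into their bays, set down flat, and the job was handed in at about 26 s on the robot's clock; the hand-in returned no verdict.

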